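Set the board against the fence and the length stop

ROBOT

A 7-joint arm with a two-finger parallel gripper is mounted at the origin on a cart in front of the work surface, level with it; the furniture and walls round the work are solid. World frame = base frame: x ahead of the robot, y to its left, z up, the work surface at z = 0. Lengths are in m, angles in rad, forces in N, time in s.
With the tool pointing down it reaches from about 0.4 to 0.925 m from the base axis. Payload 5.6 kg.
Tool frame: the origin (TCP) lies at the very end of the fingers, on their centre line; the grasp point (between the pads) lies 19 mm behind it; z points along the fingers, y is the line along which they close (so a half turn about z gives the same grasp; the last joint's range is limited). The gripper opens to 85 mm and grips with 20 to 120 N. Pads are 22 mm wide; open, the fingers measure 114 mm over their backs; the gripper's body (76 mm by 85 mm) begins 54 mm behind the grasp point. The pads swing forward as they close: fully open they stand 13 mm farther back than shut.
Start: joints at [-1.281, 0.468, -0.012, 1.603, 0.006, 1.071, -0.056], TCP at [0.212, 0.614, 0.231] pointing down, gripper open.
Joint ranges: [-2.53, 2.53], [-0.31, 2.02], [-1.57, 1.55], [0.28, 2.44], [-1.29, 4.43], [0.15, 1.84], [-2.92, 2.92]. Speed limits (rad/s): [2.57, 2.57, 3.14, 3.14, 3.14, 3.14, 3.14].

INTERFACE

Orientations are given as a unit quaternion [x, y, z, w].
In Python, from rig import sensors, snapshot, calibration, order, boxes_of gives the robot as it stands.
- The arm moves only by the shell command python3 -m pendant 'ROWS' [FORCE]. ROWS is JSON, a list of rows, each an object with "jaw": the opening in per cent of the stroke, from 0 (shut) to 100 (fully open); "slide": the shift along the tool's x, y, z scaled (see below), a list of three; "angular": the turn, a rotation vector about the tool's x, y, z scaled (see below), a list of three. A call has exactly 10 rows; each row is the pose to reach, as a shift and turn from the pose commanded when the call began, along the tool's axes at that moment, turning the shorter way round; what a row does not reach only later rows make up. The controller multiplies each number of a shift by 0.8 m and each number of a turn by pi rad. A row lasts 1/12 s, in which the tool goes at most 41.7 mm and 7.16 degrees, less where a joint would pass 70% of its speed; a pose out of reach is approached as far as the arm can. A call with a number of a shift or a turn outside -1 to 1 is refused whole. A call with a gripper value outside its range is refused whole. The fingers move at their own pace and stop on an object; FORCE is the grip in N (left out, the last holds). Time passes only in rows, so rows that repeat a pose let the fingers close, or fill a call up. It gives the time, the measured TCP pose, the force, the opening and the grip force at its end, in the units of the state.
- sensors.get_obs(): the state, without advancing time (a new reading comes with each control period).
- snapshot(name): name is "scene" or "top" or "wrist"; returns the picture (420x560x3 uint8, red, green, blue); there is no depth.
- calibration(name): a dict with "K" (3x3 intrinsics, pixels), "R" (3x3) and "t" (3): a world point X has camera coordinates R X + t. Camera axes: x right, y down, z forward; pixel columns grow to the right and rows downward; lengths in m; the calibration is good to about 2 mm. The wrist camera is an equidistant fisheye: a pixel r from the principal point sees the ray r / f radians off the axis. A picture is of the moment at which its call begins: read the wrist's pose just before it. calibration takes no time and is no camera call; for the wrist camera it gives the pose at the moment of the call.
- order.close_job(): hands the job in; it is judged then, once.
Trained networks look in the newest picture that a camera, given by its name, has taken for a name from the list of things; names that differ only in an ending like _2 or _b are one class to them, and where a whole thing is asked for, a point or a joint stands for the part that bears it (a point fixed in the world has none). Each returns a list of dicts, best first, with "conf" (0 to 1); they miss things now and then, are a little off and sometimes report something else, mostly with a low value. They report only what shows in the picture. A call takes as long as a camera call.
- boxes_of(target, camera): "rect" ([left, top, right, bottom] in pixels, round what is visible of it).
The state is a dict: "time": time; "joint_positions": joint angles; "qd": joint speeds; "joint_efforts": joint torques, N m; "tcp_pos": TCP position; "eef_rot": TCP orientation; "wrist_force": force on the tool from outside, world axes, zero at the start; "ft_torque": the same for the moment, N m; "finger_gap": opening from 0.0 (shut) to 1.0 (fully open); "grip_force": force on a finger pad.
Only numpy, scipy, OpenCV 4.12 (cv2) and the standard library are available. Lean on these libraries where they do the work, as an engineer would, in place of code of your own. Each camera call takes 0.05 s, during which the arm holds its last target. There are 200 camera calls.

TASK

Get the pine board ready for drilling: push it along the bench until its long side lies flush against the metal fence, and slide it along the fence until its end is up against the length stop. Only push it with the fingers: do not lift or tip it, and leave the batteries, the tape measure and the small carton where they stand.

Things in the scene. Friction and masses are not known exactly. Their poses are not given: they have to be found in the camera images.
- board: Loose planed pine board, 90 mm (its x) by 150 mm (its y) by 35 mm high, about 0.2 to 0.4 kg, lying flat on the bench in front of the fence, turned by up to about 20 degrees. Origin at the centre of its underside; z up. Its far long side (+x) goes against the fence, its right end (-y) against the stop.
- fence: Aluminium bar bolted to the bench (it cannot move), 30 mm deep (its x), 360 mm long (its y), 36 mm high. Origin at the centre of its underside. The flat face that the board goes against is the one towards the robot, at x = -15 mm in its frame. It may be turned by about 11 degrees.
- length_stop: Dark steel stop fixed on the fence, 64 mm high with its black knob, 22 mm wide, reaching 60 mm out from the fence's face; its place along the fence varies. Origin at bench level in the inner corner of fence face and stop face, axes parallel to the fence's: +y runs along the face away from the stop (to the left), -x towards the robot. Board home: its origin at x = -45, y = +75 mm here.
- battery_1: Bystander: small battery cell standing upright, 14 mm across, 51 mm high; origin at the centre of its underside.
- battery_2: Bystander: a second battery cell like the first, standing upright; origin at the centre of its underside.
- tape_measure: Bystander: tape measure, 36 x 84 x 70 mm high, standing to the right; origin at the centre of its underside.
- staple_box: Bystander: small carton, 56 x 85 x 41 mm high, to the right beyond the stop; origin at the centre of its underside.

How it is judged:
At the end, for the whole second after the job is handed in: The board lies flat and at rest on the bench, its long side against the fence and its end against the length stop (each within 4 mm, and parallel to the fence within 2 degrees) (x of board in the frame of length_stop between -0.049 and -0.042 m and y of board in the frame of length_stop between 0.072 and 0.079 m and angle between the y axis of board and the y axis of fence, either way round below 0.035 rad and height (world z) of board below 0.004 m and angle between board's own z axis and vertical below 0.05 rad and linear speed of board below 0.01 m/s); the robot touches nothing.
It fails at once if the board is lifted (height (world z) of board above 0.015 m).
It fails at once if the board is tipped (angle between board's own z axis and vertical above 0.15 rad).
It fails at once if a bystander is moved or knocked over (distance of any of battery_1, battery_2, tape_measure, staple_box from where it was at the start of the episode above 0.015 m or angle between any of battery_1, battery_2's own z axis and vertical above 0.5 rad).
It also fails if it takes over 53 s, if anything falls off the work surface, if the arm or the gripper's body presses on something with over 40 N, if the wrist force passes 120 N, or if a joint passes its speed limit or range.

## Working session

There is one attempt and no reset: what is moved stays moved. The work goes in short steps, Python scripts to look and compute and a shell command to move; the robot and the scene stay as the last step left them, time stands still between calls to the robot, and variables do not carry over. Pictures are saved under pics/ and viewed, at most 10 in all, crops included, and the job is handed in when it is done.

```bash
mkdir -p pics; ls
python3 - <<'E'
from rig import *
import cv2,numpy as np
for c in ("scene","top"):
    im=snapshot(c); cv2.imwrite(f"pics/{c}0.png",im[:,:,::-1])
    for n in ("board","fence","length_stop","battery_1","tape_measure","staple_box"):
        print(c,n,[(np.round(d["rect"]).tolist(),round(d["conf"],2)) for d in boxes_of(n,c)][:3])
    k=calibration(c);print({a:np.round(b,3).tolist() for a,b in k.items()})
o=sensors.get_obs();print(o["time"],o["tcp_pos"],o["eef_rot"],o["finger_gap"])
E
```

```text
pics
scene board [([156.0, 251.0, 263.0, 338.0], 0.74)]
scene fence [([134.0, 162.0, 286.0, 260.0], 0.62)]
scene length_stop [([244.0, 170.0, 285.0, 208.0], 0.98)]
scene battery_1 [([301.0, 232.0, 306.0, 250.0], 0.55)]
scene tape_measure [([337.0, 182.0, 372.0, 208.0], 0.67)]
scene staple_box [([304.0, 151.0, 344.0, 190.0], 0.82)]
{'K': [[458.475, 0.0, 282.384], [0.0, 458.475, 211.648], [0.0, 0.0, 1.0]], 'R': [[-0.6, -0.8, 0.011], [-0.473, 0.344, -0.811], [0.645, -0.492, -0.585]], 't': [0.348, 0.291, 0.527]}
top board [([130.0, 230.0, 213.0, 285.0], 0.74), ([320.0, 228.0, 361.0, 250.0], 0.52)]
top fence [([143.0, 130.0, 323.0, 188.0], 0.93)]
top length_stop [([276.0, 143.0, 294.0, 195.0], 0.94)]
top battery_1 [([254.0, 253.0, 263.0, 259.0], 0.62), ([277.0, 265.0, 286.0, 274.0], 0.43)]
top tape_measure [([318.0, 226.0, 364.0, 250.0], 0.73), ([143.0, 130.0, 321.0, 186.0], 0.3)]
top staple_box [([333.0, 151.0, 384.0, 192.0], 0.71), ([142.0, 128.0, 323.0, 190.0], 0.28)]
{'K': [[471.713, 0.0, 270.528], [0.0, 471.713, 204.46], [0.0, 0.0, 1.0]], 'R': [[-0.001, -1.0, 0.012], [-0.991, -0.001, -0.137], [0.137, -0.012, -0.99]], 't': [0.013, 0.583, 0.901]}
0.7 [0.21238961 0.61434735 0.23131458] [1.65655073e-01 9.86183753e-01 4.77585347e-05 2.73268506e-05] 1.0025196406450256
```

View pics/top0.png

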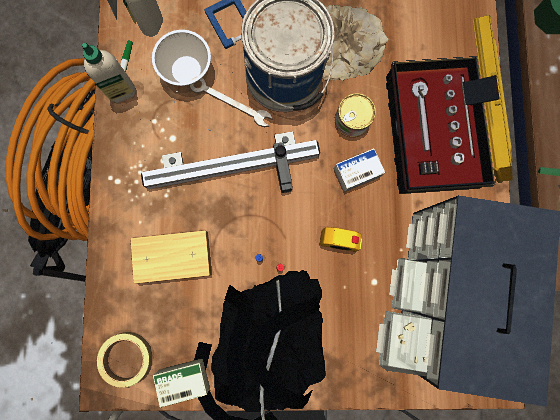

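View pics/scene0.png

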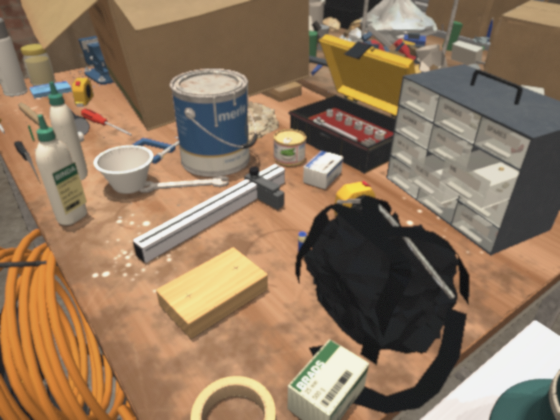

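The top view shows the board at about (170,257), the fence from (143,180) to (320,148), and the stop at (284,168). The batteries are at (259,257) and (280,267), and a bag sits near (270,340). The scene view agrees. Next I'll enlarge the work area to read the edges.

```bash
cat > h.py <<'E'
from rig import *
import cv2,numpy as np
def w(px,z,c="top"):
    k=calibration(c);K,R,t=map(np.array,(k["K"],k["R"],k["t"]))
    d=R.T@np.linalg.solve(K,[px[0],px[1],1]);o=-R.T@t
    return o+d*(z-o[2])/d[2]
def board(im):
    # top face of board: yellowish bright, vs bench
    hsv=cv2.cvtColor(im,cv2.COLOR_RGB2HSV)
    m=cv2.inRange(hsv,(18,70,165),(32,200,255)); m[:125]=0; m[320:]=0; m[:,:100]=0; m[:,300:]=0
    m=cv2.morphologyEx(m,cv2.MORPH_OPEN,np.ones((3,3)));m=cv2.morphologyEx(m,cv2.MORPH_CLOSE,np.ones((5,5)))
    n,l,s,_=cv2.connectedComponentsWithStats(m);i=1+np.argmax(s[1:,4])
    c=cv2.findContours((l==i).astype(np.uint8),0,2)[0][0]
    return cv2.minAreaRect(c),c
E
python3 - <<'E'
from h import *
im=cv2.imread("pics/top0.png")[:,:,::-1].copy()
r,c=board(im); print(r); b=cv2.boxPoints(r); print(np.round([w(p,.035) for p in b],3).tolist(), w(r[0],.035))
x0,y0=120,120
big=cv2.resize(im[y0:y0+175,x0:x0+215],None,fx=3.7,fy=3.4,interpolation=cv2.INTER_CUBIC)
f=np.array([3.7,3.4]); cv2.polylines(big,[((b-[x0,y0]+.5)*f).astype(int)],True,(0,0,255),1)
cv2.imwrite("pics/big0.png",big[:,:,::-1])
E
```

```text
((169.2054901123047, 256.4520568847656), (45.01445770263672, 76.52458953857422), 83.9909896850586)
[[0.516, 0.294, 0.035], [0.532, 0.144, 0.035], [0.444, 0.133, 0.035], [0.429, 0.281, 0.035]] [0.4801286  0.21295823 0.035     ]
```

View pics/big0.png

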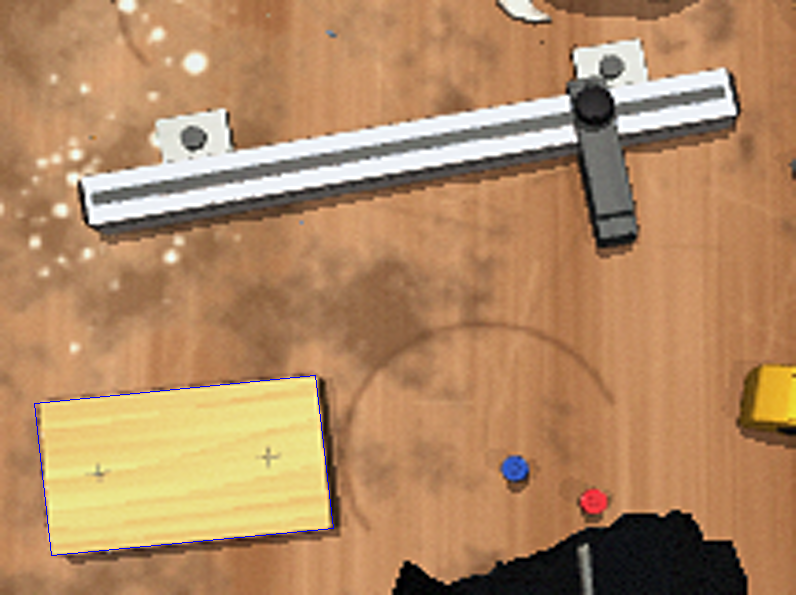

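The enlargement shows the fence's front top edge running from (92,226) to (735,118). The stop's left edge runs from (581,140) to (600,240), and the board fit is good.

Run:
```python
from h import *
g=lambda x,y:np.array([x/3.7+120-.5,y/3.4+120-.5])
a=w(g(92,226),.036);b=w(g(735,118),.036);print("fence front",a,b,np.linalg.norm(a-b))
u=(a-b)[:2];u/=np.linalg.norm(u);th=np.arctan2(-u[0],u[1]);print("fence yaw",th,np.degrees(th))
n=np.array([u[1],-u[0]]) # toward +x of fence
for z in(.03,.036,.045):
  p=[w(g(581,145),z)[:2],w(g(600,240),z)[:2]]
  print(z,p,[(q-b[:2])@u for q in p],[(q-b[:2])@n for q in p])
p=[w(g(581,145),.04)[:2],w(g(600,240),.04)[:2]]
s=b[:2]+u*np.mean([(q-b[:2])@u for q in p]);print("corner",s,"home",s+u*.075-n*.045)
for q in((515,470),(593,502)):print("bat",w(g(*q),.051))
for q in((395,595),(405,565),(500,575),(620,520),(690,512)):print("bag",w(g(*q),.0),w(g(*q),.08))
B=w(board(cv2.imread("pics/top0.png")[:,:,::-1].copy())[0][0],.035)[:2]
print("board in stop",(B-s)@n,(B-s)@u, "u",u,"n",n)
```

```text
fence front [0.62090328 0.26651671 0.036     ] [ 0.6869283  -0.08395221  0.036     ] 0.3566339481749823
fence yaw 0.1862080656000056 10.668936270175491
0.03 [array([0.67164368, 0.00072548]), array([ 0.6137923 , -0.00951632])] [np.float64(0.08604360143801758), np.float64(0.08668909933515676)] [np.float64(0.0006563121532578906), np.float64(-0.058091121377359826)]
0.036 [array([0.67025595, 0.00087594]), array([ 0.61277294, -0.00930064])] [np.float64(0.08644837424706393), np.float64(0.08708976183820304)] [np.float64(-0.0006795804172744076), np.float64(-0.0590529307330577)]
0.045 [array([0.66817434, 0.00110163]), array([ 0.6112439 , -0.00897713])] [np.float64(0.0870555334606335), np.float64(0.08769075559277242)] [np.float64(-0.0026834192730729625), np.float64(-0.06049564476660434)]
corner [0.6708147  0.00158074] home [0.61270757 0.06695322]
bat [0.47707029 0.03641803 0.051     ]
bat [ 0.45892062 -0.00444129  0.051     ]
bag [0.40440846 0.1025761  0.        ] [0.40846497 0.09613979 0.08      ]
bag [0.42201978 0.09730198 0.        ] [0.42462719 0.09129964 0.08      ]
bag [0.41605598 0.04516646 0.        ] [0.4191541  0.04345395 0.08      ]
bag [ 0.4484824  -0.02089358  0.        ] [ 0.4489124  -0.01717053  0.08      ]
bag [ 0.45319687 -0.05959931  0.        ] [ 0.45323896 -0.05269146  0.08      ]
board in stop -0.14825664762671564 0.24302592322212982 u [-0.18513385  0.98271331] n [0.98271331 0.18513385]
```

```bash
cat >> h.py <<'E'
from scipy.spatial.transform import Rotation as Rn
S=np.array([.6708,.0016,0]);TH=.1862
F=np.array([[np.cos(TH),-np.sin(TH),0],[np.sin(TH),np.cos(TH),0],[0,0,1]])
def go(p,tgt_yaw=TH):  # p=(n,u,z) TCP target in stop frame -> scaled numbers
    o=sensors.get_obs();R=Rn.from_quat(o["eef_rot"]).as_matrix()
    D=np.stack([-F[:,0],F[:,1],-F[:,2]],1)
    print("slide",np.round(R.T@(S+F@np.array(p)-o["tcp_pos"])/.8,4),"ang",np.round(Rn.from_matrix(R.T@D).as_rotvec()/np.pi,4))
def st():
    o=sensors.get_obs();print(round(o["time"],2),"TCP stop-frame",np.round(F.T@(o["tcp_pos"]-S),4),"F",np.round(F.T@o["wrist_force"],1),"gap",round(o["finger_gap"],2))
def look(name=None):
    im=snapshot("top")
    if name: cv2.imwrite(name,im[:,:,::-1])
    r,c=board(im);b=[F.T@(w(p,.035)-S) for p in cv2.boxPoints(r)];c=F.T@(w(r[0],.035)-S)
    e=max([b[1]-b[0],b[2]-b[1]],key=np.linalg.norm);e=e*np.sign(e[1])
    print("board",np.round(c[:2],4),"yaw rel fence deg",np.round(np.degrees(np.arctan2(-e[0],e[1])),2),r[1])
E
python3 -c "
from h import *
st();look();go((-.224,.243,.15));go((-.224,.243,.006))"
```

```text
0.7 TCP stop-frame [-0.3371  0.687   0.2313] F [-0.1 -0.5 -0.5] gap 1.0
board [-0.1482  0.243 ] yaw rel fence deg -4.63 (45.01445770263672, 76.52458953857422)
slide [-0.398  -0.4118  0.1016] ang [ 0.      0.     -0.1652]
slide [-0.398  -0.4118  0.2816] ang [ 0.      0.     -0.1652]
```

```bash
python3 -m pendant '[{"jaw":80,"slide":[-0.398,-0.4118,0.1],"angular":[0,0,-0.1652]},{"jaw":80,"slide":[-0.398,-0.4118,0.1],"angular":[0,0,-0.1652]},{"jaw":80,"slide":[-0.398,-0.4118,0.1],"angular":[0,0,-0.1652]},{"jaw":80,"slide":[-0.398,-0.4118,0.1],"angular":[0,0,-0.1652]},{"jaw":80,"slide":[-0.398,-0.4118,0.1],"angular":[0,0,-0.1652]},{"jaw":80,"slide":[-0.398,-0.4118,0.1],"angular":[0,0,-0.1652]},{"jaw":80,"slide":[-0.398,-0.4118,0.1],"angular":[0,0,-0.1652]},{"jaw":80,"slide":[-0.398,-0.4118,0.1],"angular":[0,0,-0.1652]},{"jaw":80,"slide":[-0.398,-0.4118,0.1],"angular":[0,0,-0.1652]},{"jaw":80,"slide":[-0.398,-0.4118,0.1],"angular":[0,0,-0.1652]}]'
python3 -c "
from h import *
st();go((-.224,.243,.006))"
```

```text
time: 1.58
tcp_pos: [0.3862, 0.2405, 0.1598]
eef_rot: [-0.093, 0.996, 0.0, 0.001]
wrist_force: [1.1, 0.3, -0.1]
finger_gap: 0.802
grip_force: 0.0
1.58 TCP stop-frame [-0.2355  0.2874  0.1598] F [ 1.1  0.1 -0.1] gap 0.8
slide [-0.0141 -0.0556  0.1922] ang [0.0002 0.0004 0.0001]
```

```bash
python3 -m pendant '[{"jaw":80,"slide":[-0.014,-0.055,0.05],"angular":[0,0,0]},{"jaw":80,"slide":[-0.014,-0.055,0.08],"angular":[0,0,0]},{"jaw":80,"slide":[-0.014,-0.055,0.12],"angular":[0,0,0]},{"jaw":80,"slide":[-0.014,-0.055,0.15],"angular":[0,0,0]},{"jaw":80,"slide":[-0.014,-0.055,0.17],"angular":[0,0,0]},{"jaw":80,"slide":[-0.014,-0.055,0.19],"angular":[0,0,0]},{"jaw":80,"slide":[-0.014,-0.055,0.19],"angular":[0,0,0]},{"jaw":80,"slide":[-0.014,-0.055,0.19],"angular":[0,0,0]},{"jaw":80,"slide":[-0.014,-0.055,0.19],"angular":[0,0,0]},{"jaw":80,"slide":[-0.014,-0.055,0.19],"angular":[0,0,0]}]'
python3 -c "
from h import *
st();look('pics/t1.png');go((-.224,.243,.006));cv2.imwrite('pics/w1.png',snapshot('wrist')[:,:,::-1])"
```

```text
time: 2.42
tcp_pos: [0.4055, 0.2015, 0.0087]
eef_rot: [-0.093, 0.996, 0.0, 0.001]
wrist_force: [0.3, 0.3, 0.8]
finger_gap: 0.802
grip_force: 0.0
2.42 TCP stop-frame [-0.2237  0.2456  0.0087] F [0.3 0.2 0.8] gap 0.8
board [-0.148   0.2425] yaw rel fence deg -4.93 (44.97568130493164, 75.82183074951172)
slide [ 0.0004 -0.0032  0.0034] ang [ 0.0002  0.0007 -0.    ]
```

View pics/t1.png

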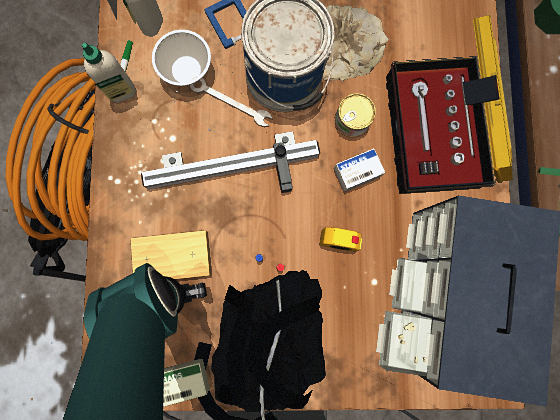

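The gripper is down behind the board, clear of the bag and the batteries. I'll push towards the fence.

```bash
python3 -m pendant '[{"jaw":80,"slide":[-0.01,-0.002,0],"angular":[0,0,0]},{"jaw":80,"slide":[-0.02,-0.003,0],"angular":[0,0,0]},{"jaw":80,"slide":[-0.03,-0.003,0],"angular":[0,0,0]},{"jaw":80,"slide":[-0.04,-0.003,0],"angular":[0,0,0]},{"jaw":80,"slide":[-0.05,-0.003,0],"angular":[0,0,0]},{"jaw":80,"slide":[-0.06,-0.003,0],"angular":[0,0,0]},{"jaw":80,"slide":[-0.07,-0.003,0],"angular":[0,0,0]},{"jaw":80,"slide":[-0.08,-0.003,0],"angular":[0,0,0]},{"jaw":80,"slide":[-0.09,-0.003,0],"angular":[0,0,0]},{"jaw":80,"slide":[-0.095,-0.003,0],"angular":[0,0,0]}]'
python3 -c "
from h import *
st();look('pics/t2.png')"
```

```text
time: 3.35
tcp_pos: [0.4818, 0.2131, 0.0076]
eef_rot: [-0.093, 0.996, 0.0, 0.001]
wrist_force: [-2.2, 0.6, 1.3]
finger_gap: 0.796
grip_force: 1.3
3.35 TCP stop-frame [-0.1466  0.2429  0.0076] F [-2.1  1.   1.3] gap 0.8
board [-0.0884  0.2219] yaw rel fence deg -1.02 (43.23693084716797, 50.6348876953125)
```

```bash
python3 -m pendant '[{"jaw":80,"slide":[-0.007,0,0],"angular":[0,0,0]},{"jaw":80,"slide":[-0.014,0,0],"angular":[0,0,0]},{"jaw":80,"slide":[-0.021,0,0],"angular":[0,0,0]},{"jaw":80,"slide":[-0.028,0,0],"angular":[0,0,0]},{"jaw":80,"slide":[-0.034,0,0],"angular":[0,0,0]},{"jaw":80,"slide":[-0.04,0,0],"angular":[0,0,0]},{"jaw":80,"slide":[-0.045,0,0],"angular":[0,0,0]},{"jaw":80,"slide":[-0.048,0,0],"angular":[0,0,0]},{"jaw":80,"slide":[-0.051,0,0],"angular":[0,0,0]},{"jaw":80,"slide":[-0.053,0,0],"angular":[0,0,0]}]'
python3 -c "
from h import *
st();look('pics/t3.png')"
```

```text
time: 4.23
tcp_pos: [0.5215, 0.2206, 0.0076]
eef_rot: [-0.093, 0.996, -0.0, -0.0]
wrist_force: [-2.2, -0.6, 1.3]
finger_gap: 0.797
grip_force: 1.3
4.23 TCP stop-frame [-0.1062  0.2429  0.0076] F [-2.2 -0.2  1.3] gap 0.8
board [-0.0486  0.2154] yaw rel fence deg -0.07 (42.664180755615234, 44.005821228027344)
```

Only a few millimetres are left, so I'll press gently.

```bash
python3 -m pendant '[{"jaw":80,"slide":[-0.001,0,0],"angular":[0,0,0]},{"jaw":80,"slide":[-0.002,0,0],"angular":[0,0,0]},{"jaw":80,"slide":[-0.003,0,0],"angular":[0,0,0]},{"jaw":80,"slide":[-0.004,0,0],"angular":[0,0,0]},{"jaw":80,"slide":[-0.005,0,0],"angular":[0,0,0]},{"jaw":80,"slide":[-0.006,0,0],"angular":[0,0,0]},{"jaw":80,"slide":[-0.006,0,0],"angular":[0,0,0]},{"jaw":80,"slide":[-0.006,0,0],"angular":[0,0,0]},{"jaw":80,"slide":[-0.006,0,0],"angular":[0,0,0]},{"jaw":80,"slide":[-0.006,0,0],"angular":[0,0,0]}]'
python3 -c "
from h import *
st();look('pics/t4.png')"
```

```text
time: 5.12
tcp_pos: [0.5263, 0.2215, 0.0077]
eef_rot: [-0.093, 0.996, 0.0, 0.0]
wrist_force: [-3.1, 0.4, 2.0]
finger_gap: 0.802
grip_force: 1.4
5.12 TCP stop-frame [-0.1013  0.2428  0.0077] F [-3.  1.  2.] gap 0.8
board [-0.044   0.2141] yaw rel fence deg -89.79 (42.96380615234375, 42.578285217285156)
```

View pics/t4.png

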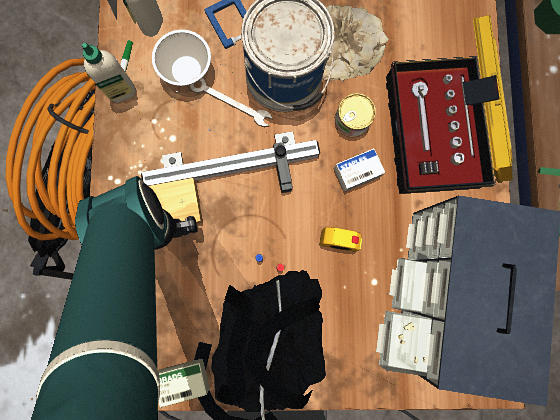

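```bash
python3 -m pendant '[{"jaw":80,"slide":[-0.001,0,0],"angular":[0,0,0]},{"jaw":80,"slide":[-0.002,0,0],"angular":[0,0,0]},{"jaw":80,"slide":[-0.003,0,0],"angular":[0,0,0]},{"jaw":80,"slide":[-0.004,0,0],"angular":[0,0,0]},{"jaw":80,"slide":[-0.005,0,0],"angular":[0,0,0]},{"jaw":80,"slide":[-0.005,0,0],"angular":[0,0,0]},{"jaw":80,"slide":[-0.005,0,0],"angular":[0,0,0]},{"jaw":80,"slide":[-0.005,0,0],"angular":[0,0,0]},{"jaw":80,"slide":[-0.005,0,0],"angular":[0,0,0]},{"jaw":80,"slide":[-0.005,0,0],"angular":[0,0,0]}]'
python3 -c "
from h import *
st()"
```

```text
time: 6.0
tcp_pos: [0.5262, 0.2214, 0.0072]
eef_rot: [-0.093, 0.996, -0.001, -0.004]
wrist_force: [-11.5, -2.3, 8.9]
finger_gap: 0.802
grip_force: 6.2
6.0 TCP stop-frame [-0.1014  0.2428  0.0072] F [-11.8  -0.1   8.9] gap 0.8
```

The board is flush: the force rose with no further travel. Now I'll back off, rise, shut the jaw and go round to the left end.

```bash
python3 -m pendant '[{"jaw":80,"slide":[0.02,0,0],"angular":[0,0,0]},{"jaw":80,"slide":[0.03,0,0],"angular":[0,0,0]},{"jaw":50,"slide":[0.03,0,-0.05],"angular":[0,0,0]},{"jaw":0,"slide":[0.03,0,-0.1],"angular":[0,0,0]},{"jaw":0,"slide":[0.02,0.04,-0.12],"angular":[0,0,0]},{"jaw":0,"slide":[0,0.08,-0.12],"angular":[0,0,0]},{"jaw":0,"slide":[-0.03,0.12,-0.12],"angular":[0,0,0]},{"jaw":0,"slide":[-0.06,0.147,-0.12],"angular":[0,0,0]},{"jaw":0,"slide":[-0.068,0.147,-0.12],"angular":[0,0,0]},{"jaw":0,"slide":[-0.068,0.147,-0.12],"angular":[0,0,0]}]'
python3 -c "
from h import *
st();look('pics/t5.png');go((-.044,.358,.012))"
```

```text
time: 6.83
tcp_pos: [0.5636, 0.3496, 0.1036]
eef_rot: [-0.094, 0.996, 0.0, 0.001]
wrist_force: [0.3, -0.4, -0.1]
finger_gap: 0.0
grip_force: 0.0
6.83 TCP stop-frame [-0.041   0.3618  0.1036] F [ 0.2 -0.4 -0.1] gap 0.0
board [-0.0447  0.246 ] yaw rel fence deg -0.06 (43.5586051940918, 74.77410888671875)
slide [ 0.0021 -0.0023  0.1139] ang [-0.0002  0.0002 -0.0001]
```

View pics/t5.png

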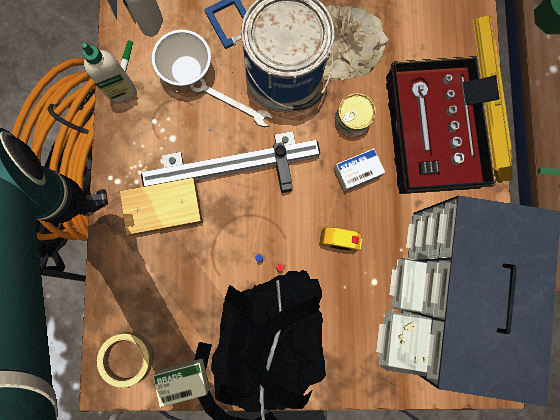

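The board lies flush on the fence at (160,207), and the gripper is beside its left end at about (97,198). I'll descend and then push.

```bash
python3 -m pendant '[{"jaw":0,"slide":[0.003,0,0.03],"angular":[0,0,0]},{"jaw":0,"slide":[0.003,0,0.07],"angular":[0,0,0]},{"jaw":0,"slide":[0.003,0,0.1],"angular":[0,0,0]},{"jaw":0,"slide":[0.003,0,0.114],"angular":[0,0,0]},{"jaw":0,"slide":[0.003,0,0.114],"angular":[0,0,0]},{"jaw":0,"slide":[0.003,-0.01,0.114],"angular":[0,0,0]},{"jaw":0,"slide":[0.003,-0.02,0.114],"angular":[0,0,0]},{"jaw":0,"slide":[0.003,-0.03,0.114],"angular":[0,0,0]},{"jaw":0,"slide":[0.003,-0.04,0.114],"angular":[0,0,0]},{"jaw":0,"slide":[0.003,-0.05,0.114],"angular":[0,0,0]}]'
python3 -c "
from h import *
st();look()"
```

```text
time: 7.72
tcp_pos: [0.5681, 0.3088, 0.0143]
eef_rot: [-0.093, 0.996, 0.001, 0.002]
wrist_force: [-1.1, 5.6, 3.5]
finger_gap: -0.0
grip_force: 2.3
7.72 TCP stop-frame [-0.0441  0.3209  0.0143] F [-0.1  5.7  3.5] gap -0.0
board [-0.0449  0.231 ] yaw rel fence deg -0.06 (43.5586051940918, 74.32689666748047)
```

```bash
python3 -m pendant '[{"jaw":0,"slide":[0,-0.01,0],"angular":[0,0,0]},{"jaw":0,"slide":[0,-0.02,0],"angular":[0,0,0]},{"jaw":0,"slide":[0,-0.03,0],"angular":[0,0,0]},{"jaw":0,"slide":[0,-0.04,0],"angular":[0,0,0]},{"jaw":0,"slide":[0,-0.05,0],"angular":[0,0,0]},{"jaw":0,"slide":[0,-0.06,0],"angular":[0,0,0]},{"jaw":0,"slide":[0,-0.07,0],"angular":[0,0,0]},{"jaw":0,"slide":[0,-0.08,0],"angular":[0,0,0]},{"jaw":0,"slide":[0,-0.09,0],"angular":[0,0,0]},{"jaw":0,"slide":[0,-0.1,0],"angular":[0,0,0]}]'
python3 -c "
from h import *
st();look('pics/t6.png')"
```

```text
time: 8.6
tcp_pos: [0.5818, 0.2287, 0.0124]
eef_rot: [-0.093, 0.996, 0.0, -0.0]
wrist_force: [-2.6, 4.3, 4.4]
finger_gap: -0.002
grip_force: 2.3
8.6 TCP stop-frame [-0.0454  0.2397  0.0124] F [-1.8  4.7  4.4] gap -0.0
board [-0.0463  0.1485] yaw rel fence deg -0.06 (43.55860137939453, 72.26972198486328)
```

```bash
python3 -m pendant '[{"jaw":0,"slide":[-0.001,-0.01,0],"angular":[0,0,0]},{"jaw":0,"slide":[-0.001,-0.02,0],"angular":[0,0,0]},{"jaw":0,"slide":[-0.001,-0.03,0],"angular":[0,0,0]},{"jaw":0,"slide":[-0.001,-0.04,0],"angular":[0,0,0]},{"jaw":0,"slide":[-0.001,-0.05,0],"angular":[0,0,0]},{"jaw":0,"slide":[-0.001,-0.06,0],"angular":[0,0,0]},{"jaw":0,"slide":[-0.001,-0.07,0],"angular":[0,0,0]},{"jaw":0,"slide":[-0.001,-0.078,0],"angular":[0,0,0]},{"jaw":0,"slide":[-0.001,-0.083,0],"angular":[0,0,0]},{"jaw":0,"slide":[-0.001,-0.087,0],"angular":[0,0,0]}]'
python3 -c "
from h import *
st();look('pics/t7.png')"
```

```text
time: 9.48
tcp_pos: [0.5954, 0.1601, 0.0123]
eef_rot: [-0.093, 0.996, -0.0, -0.0]
wrist_force: [0.2, 2.7, 0.7]
finger_gap: -0.003
grip_force: 1.4
9.48 TCP stop-frame [-0.0448  0.1698  0.0123] F [0.7 2.6 0.7] gap -0.0
board [-0.0459  0.0741] yaw rel fence deg -0.24 (43.3851318359375, 67.43328857421875)
```

```bash
python3 -m pendant '[{"jaw":0,"slide":[0,-0.001,0],"angular":[0,0,0]},{"jaw":0,"slide":[0,-0.002,0],"angular":[0,0,0]},{"jaw":0,"slide":[0,-0.003,0],"angular":[0,0,0]},{"jaw":0,"slide":[0,-0.004,0],"angular":[0,0,0]},{"jaw":0,"slide":[0,-0.005,0],"angular":[0,0,0]},{"jaw":0,"slide":[0,-0.006,0],"angular":[0,0,0]},{"jaw":0,"slide":[0,-0.007,0],"angular":[0,0,0]},{"jaw":0,"slide":[0,-0.008,0],"angular":[0,0,0]},{"jaw":0,"slide":[0,-0.009,0],"angular":[0,0,0]},{"jaw":0,"slide":[0,-0.009,0],"angular":[0,0,0]}]'
python3 -c "
from h import *
st();look('pics/t8.png')"
```

```text
time: 10.37
tcp_pos: [0.596, 0.1551, 0.0122]
eef_rot: [-0.093, 0.996, 0.001, -0.0]
wrist_force: [-2.4, 4.1, -1.2]
finger_gap: -0.001
grip_force: 2.3
10.37 TCP stop-frame [-0.0451  0.1647  0.0122] F [-1.6  4.5 -1.2] gap -0.0
board [-0.0459  0.0684] yaw rel fence deg -0.06 (43.37971878051758, 67.08203887939453)
```

```bash
python3 -m pendant '[{"jaw":0,"slide":[0,-0.001,0],"angular":[0,0,0]},{"jaw":0,"slide":[0,-0.002,0],"angular":[0,0,0]},{"jaw":0,"slide":[0,-0.003,0],"angular":[0,0,0]},{"jaw":0,"slide":[0,-0.004,0],"angular":[0,0,0]},{"jaw":0,"slide":[0,-0.005,0],"angular":[0,0,0]},{"jaw":0,"slide":[0,-0.005,0],"angular":[0,0,0]},{"jaw":0,"slide":[0,-0.005,0],"angular":[0,0,0]},{"jaw":0,"slide":[0,-0.005,0],"angular":[0,0,0]},{"jaw":0,"slide":[0,-0.005,0],"angular":[0,0,0]},{"jaw":0,"slide":[0,-0.005,0],"angular":[0,0,0]}]'
python3 -c "
from h import *
st();look('pics/t9.png')"
```

```text
time: 11.25
tcp_pos: [0.5955, 0.1548, 0.0123]
eef_rot: [-0.094, 0.996, 0.002, -0.001]
wrist_force: [-4.3, 10.4, 0.1]
finger_gap: 0.001
grip_force: 5.8
11.25 TCP stop-frame [-0.0457  0.1645  0.0123] F [-2.3 11.   0.1] gap 0.0
board [-0.0462  0.0676] yaw rel fence deg 0.26 (43.553524017333984, 66.09815979003906)
```

The board is up against the stop: the force rose to 11 N with no travel. Next is a final light press against the fence from the near side.

```bash
python3 -m pendant '[{"jaw":0,"slide":[0,0.02,0],"angular":[0,0,0]},{"jaw":0,"slide":[0,0.04,0],"angular":[0,0,0]},{"jaw":0,"slide":[0,0.04,-0.05],"angular":[0,0,0]},{"jaw":0,"slide":[0,0.04,-0.1],"angular":[0,0,0]},{"jaw":30,"slide":[0.05,0.02,-0.12],"angular":[0,0,0]},{"jaw":80,"slide":[0.1,0,-0.12],"angular":[0,0,0]},{"jaw":80,"slide":[0.12,-0.05,-0.12],"angular":[0,0,0]},{"jaw":80,"slide":[0.12,-0.09,-0.12],"angular":[0,0,0]},{"jaw":80,"slide":[0.12,-0.1,-0.12],"angular":[0,0,0]},{"jaw":80,"slide":[0.12,-0.1,-0.12],"angular":[0,0,0]}]'
python3 -c "
from h import *
st();look('pics/t10.png');go((-.13,.078,.007))"
```

```text
time: 12.13
tcp_pos: [0.5188, 0.0488, 0.1091]
eef_rot: [-0.089, 0.996, -0.001, 0.001]
wrist_force: [-0.3, 1.0, 0.7]
finger_gap: 0.8
grip_force: 0.0
12.13 TCP stop-frame [-0.1406  0.0746  0.1091] F [-0.2  1.   0.7] gap 0.8
board [-0.0095  0.0739] yaw rel fence deg -6.08 (13.498584747314453, 73.16846466064453)
slide [-0.0126  0.001   0.1274] ang [-0.0004  0.0004 -0.0013]
```

View pics/t10.png

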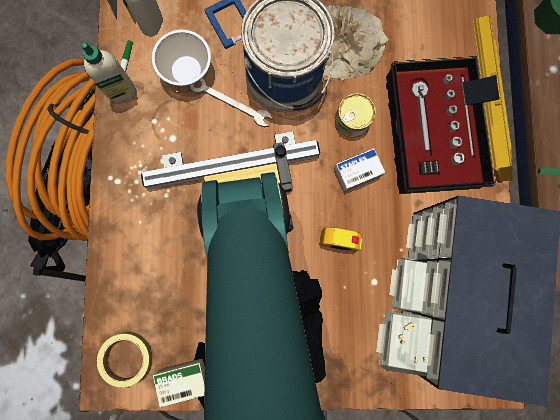

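```bash
python3 -m pendant '[{"jaw":80,"slide":[-0.014,0.001,0],"angular":[0,0,0]},{"jaw":80,"slide":[-0.014,0.001,0.04],"angular":[0,0,0]},{"jaw":80,"slide":[-0.014,0.001,0.08],"angular":[0,0,0]},{"jaw":80,"slide":[-0.014,0.001,0.11],"angular":[0,0,0]},{"jaw":80,"slide":[-0.014,0.001,0.126],"angular":[0,0,0]},{"jaw":80,"slide":[-0.014,0.001,0.126],"angular":[0,0,0]},{"jaw":80,"slide":[-0.022,0.001,0.126],"angular":[0,0,0]},{"jaw":80,"slide":[-0.03,0.001,0.126],"angular":[0,0,0]},{"jaw":80,"slide":[-0.038,0.001,0.126],"angular":[0,0,0]},{"jaw":80,"slide":[-0.043,0.001,0.126],"angular":[0,0,0]}]'
python3 -c "
from h import *
st()"
```

```text
time: 13.02
tcp_pos: [0.5542, 0.0615, 0.0093]
eef_rot: [-0.093, 0.996, 0.0, 0.002]
wrist_force: [0.1, 0.7, -0.3]
finger_gap: 0.801
grip_force: 0.0
13.02 TCP stop-frame [-0.1035  0.0805  0.0093] F [ 0.2  0.6 -0.3] gap 0.8
```

```bash
python3 -m pendant '[{"jaw":80,"slide":[-0.001,0,0],"angular":[0,0,0]},{"jaw":80,"slide":[-0.002,0,0],"angular":[0,0,0]},{"jaw":80,"slide":[-0.003,0,0],"angular":[0,0,0]},{"jaw":80,"slide":[-0.004,0,0],"angular":[0,0,0]},{"jaw":80,"slide":[-0.005,0,0],"angular":[0,0,0]},{"jaw":80,"slide":[-0.006,0,0],"angular":[0,0,0]},{"jaw":80,"slide":[-0.007,0,0],"angular":[0,0,0]},{"jaw":80,"slide":[-0.008,0,0],"angular":[0,0,0]},{"jaw":80,"slide":[-0.008,0,0],"angular":[0,0,0]},{"jaw":80,"slide":[-0.008,0,0],"angular":[0,0,0]}]'
python3 -c "
from h import *
st()"
```

```text
time: 13.85
tcp_pos: [0.5567, 0.0619, 0.0073]
eef_rot: [-0.093, 0.996, -0.0, -0.001]
wrist_force: [-5.1, -0.2, 2.9]
finger_gap: 0.8
grip_force: 2.5
13.85 TCP stop-frame [-0.1009  0.0804  0.0073] F [-5.1  0.8  2.9] gap 0.8
```

It's flush again, at the same contact position as before. I'll back off, rise and clear the view.

```bash
python3 -m pendant '[{"jaw":80,"slide":[0.012,0,0],"angular":[0,0,0]},{"jaw":80,"slide":[0.02,0,0],"angular":[0,0,0]},{"jaw":80,"slide":[0.02,0,-0.05],"angular":[0,0,0]},{"jaw":80,"slide":[0.02,0,-0.1],"angular":[0,0,0]},{"jaw":80,"slide":[0.02,0,-0.15],"angular":[0,0,0]},{"jaw":80,"slide":[0.02,0.05,-0.15],"angular":[0,0,0]},{"jaw":80,"slide":[0.02,0.1,-0.15],"angular":[0,0,0]},{"jaw":80,"slide":[0.02,0.15,-0.15],"angular":[0,0,0]},{"jaw":80,"slide":[0.02,0.2,-0.15],"angular":[0,0,0]},{"jaw":80,"slide":[0.02,0.25,-0.15],"angular":[0,0,0]}]'
python3 - <<'E'
from h import *
st();look('pics/t11.png')
im=cv2.imread('pics/t11.png');cv2.imwrite('pics/big11.png',cv2.resize(im[120:280,150:300],None,fx=3.7,fy=3.7,interpolation=cv2.INTER_CUBIC))
E
```

```text
time: 14.68
tcp_pos: [0.5047, 0.2575, 0.1281]
eef_rot: [-0.093, 0.996, 0.0, 0.001]
wrist_force: [1.2, 0.2, 0.4]
finger_gap: 0.802
grip_force: 0.0
14.68 TCP stop-frame [-0.1158  0.2822  0.1281] F [1.2 0.  0.4] gap 0.8
board [-0.0443  0.0755] yaw rel fence deg 0.27 (43.4306640625, 74.0225601196289)
```

View pics/big11.png

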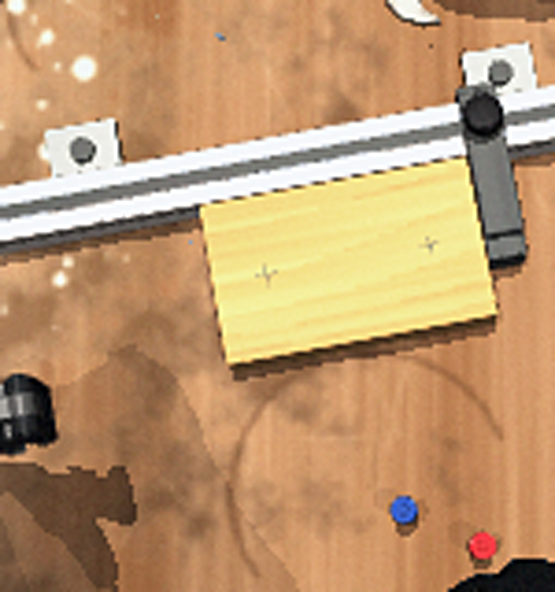

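The board is flush on the fence, and its right end touches the stop at about (470,165)–(490,260) in the enlargement. Both batteries are upright and haven't moved. I'm handing the job in.

```bash
python3 -c "
from rig import *
print(order.close_job())"
```

```text
the job is handed in; nothing more can be done
None
```

The board lies flush against the fence with its end against the length stop, measured at x = -44 mm, y = +75.5 mm and 0.3° off parallel; the batteries look undisturbed, I never moved near the tape measure or carton, and the job is handed in (no verdict came back).

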